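# Load the spice tray and slide it under the low shelf

### The arm

A 6-joint arm with a two-finger parallel gripper is mounted at the origin on the work surface. World frame = base frame: x ahead of the robot, y to its left, z up, the work surface at z = 0. Lengths are in m, angles in degrees, forces in N, time in s.
With the tool pointing down it reaches from about 0.275 to 1 m from the base axis. Payload 8.4 kg.
Tool frame: the origin (TCP) lies at the very end of the fingers, on their centre line; the grasp point (between the pads) lies 19 mm behind it (bot.grip_point_offset is the z of the grasp point in the tool frame, in m); z points along the fingers, y is the line along which they close (so a half turn about z gives the same grasp; the last joint's range is limited). The gripper opens to 85 mm and grips with 20 to 120 N. Pads are 22 mm wide; open, the fingers measure 114 mm over their backs; the gripper's body (76 mm by 85 mm) begins 54 mm behind the grasp point. The pads swing forward as they close: fully open they stand 13 mm farther back than shut.
Start: joints at [70.68, 20.225, 93.587, -0, 66.188, -0.138], TCP at [0.205, 0.59, 0.231] pointing down, gripper open.
Joint ranges: [-150.9, 150.9], [-52.94, 120.26], [3.33, 152.33], [-74.26, 254.26], [0, 154.13], [-172.89, 172.89]. Speed limits (degrees/s): [127.2, 127.2, 159.86, 180, 180, 180].

### API

Orientations are given as [roll, pitch, yaw] about the fixed x, y, z axes, in that order (R = Rz(yaw) Ry(pitch) Rx(roll)).
In Python, from station import bot, gripper_to, planner, monitor, vision gives the robot as it stands. The module is installed in compiled form; this text tells all that it offers. Calls block until the motion is done:
- bot.move_ptp(position, orientation): joint-space move of the TCP to a pose.
- bot.movel(position, attitude=None, feed=0.15, max_force=None): straight line of the TCP; attitude=None keeps the orientation; feed is the mean speed in m/s. With max_force (N) it stops when the force on the tool has changed by that much, and returns True; else False.
- bot.goto_joints(angles): joint-space move.
- gripper_to(opening, effort=None): opening from 0.0 (shut) to 1.0 (fully open); effort is the grip in N (None keeps the last); returns when the fingers have stopped.
- bot.dwell(seconds).
- planner.inverse_kinematics(position, orientation): joint angles nearest the present ones, or None.
- monitor.read_state(): the state.
- vision.capture(name): name is "side" or "top" or "wrist"; returns the picture (400x640x3 uint8, blue, green, red); there is no depth.
- vision.calibration(name): a dict with "fx", "fy", "cx", "cy" (pixels), "rvec" (rotation vector, rad) and "tvec" (3), from world to camera coordinates, as OpenCV has them. Camera axes: x right, y down, z forward; pixel columns grow to the right and rows downward; lengths in m; the calibration is good to about 2 mm. A picture is of the moment at which its call begins: read the wrist's pose just before it. calibration takes no time and is no camera call; for the wrist camera it gives the pose at the moment of the call.
A pose or a line that the arm cannot do raises bot.PlanningError and nothing moves.
- bot.finish_job(): hands the job in; it is judged then, once.
The state is a dict: "time_s": time; "joint_positions": joint angles; "qd": joint speeds; "effort": joint torques, N m; "tcp_pos": TCP position; "tool_rot": TCP orientation; "wrist_force": force on the tool from outside, world axes, zero at the start; "moment": the same for the moment, N m; "gripper_width": opening from 0.0 (shut) to 1.0 (fully open); "finger_force": force on a finger pad.
Only numpy, scipy, OpenCV 4.12 (cv2) and the standard library are available. Lean on these libraries where they do the work, as an engineer would, in place of code of your own. Each camera call takes 0.05 s, during which the arm holds its last target. There are 200 camera calls.

### The job

Put the red, the yellow and the green spice tin from the cupboard floor into the tray, each standing upright on the coaster of its own colour, and leave the brown and the white tin where they stand. Only when all three are in, slide the loaded tray along the floor, without lifting it, straight under the low shelf until it is fully home against the stop at the back, and let go.

Things in the scene. Friction and masses are not known exactly. Their poses are not given: they have to be found in the camera images.
- tin_red: round steel spice tin standing upright with a clear lid, red inside and with a red band round its side; diameter 54, height 36 mm, about 0.11 kg; origin at the centre of its underside, z up. It goes into the tray, on the coaster of its colour.
- tin_yellow: round steel spice tin standing upright with a clear lid, yellow inside and with a yellow band round its side; diameter 54, height 36 mm, about 0.11 kg; origin at the centre of its underside, z up. It goes into the tray, on the coaster of its colour.
- tin_green: round steel spice tin standing upright with a clear lid, green inside and with a green band round its side; diameter 54, height 36 mm, about 0.11 kg; origin at the centre of its underside, z up. It goes into the tray, on the coaster of its colour.
- tin_brown: round steel spice tin standing upright with a clear lid, brown inside and with a brown band round its side; diameter 54, height 36 mm, about 0.11 kg; origin at the centre of its underside, z up. No coaster has its colour: it does not belong in the tray and stays where it stands.
- tin_white: round steel spice tin standing upright with a clear lid, white inside and with a white band round its side; diameter 54, height 36 mm, about 0.11 kg; origin at the centre of its underside, z up. No coaster has its colour: it does not belong in the tray and stays where it stands.
- coaster_red: flat round red coaster, diameter 62, 4 mm thick, lying loose in one of the tray's three bays (which bay changes from start to start); origin at the centre of its underside
- coaster_yellow: flat round yellow coaster, diameter 62, 4 mm thick, lying loose in one of the tray's three bays (which bay changes from start to start); origin at the centre of its underside
- coaster_green: flat round green coaster, diameter 62, 4 mm thick, lying loose in one of the tray's three bays (which bay changes from start to start); origin at the centre of its underside
- tray: loose grey tray, 78 (x) by 222 mm (y), 0.4 kg, floor 5 mm thick, rim and dividers up to 14 mm; three 68 mm square bays at y = -72, 0, +72 mm. In front, on a tongue reaching to x = -86 mm, a black handle post, 20 (x) by 16 mm (y), up to 60 mm high, at x = -74 mm, y = 0. Origin: centre of the underside of the 78 by 222 part; x points away from the handle. Starts in front of the shelf, facing it.
- low_shelf: fixed dark wood riser, open in front: 90 (x) by 270 mm (y), board 57 to 65 mm above the table, end walls 246 mm apart, a 20 mm high stop bar at the back with its face at x = +39 mm. Origin on the table under the board's centre, x to its back. With the tray home against the stop, its origin is at x = 0, y = 0 (12 mm play each side), handle outside. Loaded tray: 45 mm high.

How it is judged (in metres and radians):
On the way, in this order (a step that is already met when the one before it is completed fails the run):
1. the red, yellow and green tins stand released on the coasters of their own colours while the tray is still in front of the low shelf (horizontal distance between tin_red and coaster_red below 0.012 m and z of tin_red in the frame of tray between 0.005 and 0.014 m and angle between each of tin_red, tin_yellow, tin_green's own z axis and vertical below 0.12 rad and linear speed of each of tin_red, tin_yellow, tin_green below 0.02 m/s and contact force between the fingers and tin_red below 0.3 N and horizontal distance between tin_yellow and coaster_yellow below 0.012 m and z of tin_yellow in the frame of tray between 0.005 and 0.014 m and contact force between the fingers and tin_yellow below 0.3 N and horizontal distance between tin_green and coaster_green below 0.012 m and z of tin_green in the frame of tray between 0.005 and 0.014 m and contact force between the fingers and tin_green below 0.3 N and x of tray in the frame of low_shelf below -0.1 m), for 0.2 s.
2. the loaded tray is home under the low shelf (x of tray in the frame of low_shelf above -0.008 m and y of tray in the frame of low_shelf between -0.02 and 0.02 m and angle between the x axis of tray and the x axis of low_shelf, either way round below 0.1 rad and height (world z) of tray below 0.006 m and linear speed of tray below 0.01 m/s), for 0.2 s.
At the end, for the whole second after the job is handed in: Red, yellow and green tins upright (0.12 rad), released, at rest on coasters of their own colours (centres within 12 mm); tray flat under the low shelf, at most 8 mm short of the stop, within 20 mm sideways and 0.1 rad; brown and white tins within 30 mm of their starts (all of step 2 and horizontal distance between tin_red and coaster_red below 0.012 m and z of tin_red in the frame of tray between 0.005 and 0.014 m and angle between each of tin_red, tin_yellow, tin_green's own z axis and vertical below 0.12 rad and linear speed of each of tin_red, tin_yellow, tin_green below 0.02 m/s and contact force between the fingers and tin_red below 0.3 N and horizontal distance between tin_yellow and coaster_yellow below 0.012 m and z of tin_yellow in the frame of tray between 0.005 and 0.014 m and contact force between the fingers and tin_yellow below 0.3 N and horizontal distance between tin_green and coaster_green below 0.012 m and z of tin_green in the frame of tray between 0.005 and 0.014 m and contact force between the fingers and tin_green below 0.3 N and distance of each of tin_brown, tin_white from where it was at the start of the episode below 0.03 m); the robot touches nothing.
It fails at once if the brown or the white tin is moved more than 30 mm (distance of any of tin_brown, tin_white from where it was at the start of the episode above 0.03 m).
It fails at once if the tray is lifted more than 20 mm off the table (height (world z) of tray above 0.02 m).
It also fails if it takes over 120 s, if anything falls off the work surface, if the arm or the gripper's body presses on something with over 40 N, if the wrist force passes 120 N, or if a joint passes its speed limit or range.

## Working session

There is one attempt and no reset: what is moved stays moved. The work goes in short steps, each a Python script; the robot and the scene stay as the last script left them, time stands still between calls to the robot, and variables do not carry over. Pictures are saved under pics/ and viewed, at most 14 in all, crops included, and the job is handed in when it is done.

```bash
mkdir -p pics; ls; python3 - <<'E'
from station import bot,monitor,vision
import cv2
for n in("top","side","wrist"):
    c=vision.calibration(n);print(n,{k:(v if isinstance(v,float) else list(map(float,v)) if hasattr(v,'__len__') else v) for k,v in c.items()})
    cv2.imwrite(f"pics/{n}0.png",vision.capture(n))
s=monitor.read_state();print(s)
E
```

```text
pics
top {'fx': 513.8850401509816, 'fy': 513.8850401509816, 'cx': 322.36427520132526, 'cy': 216.70739720795956, 'rvec': [2.1578759228343314, -2.1835281182565582, 0.11929731925760743], 'tvec': [0.04912395524623339, 0.5676203243385082, 1.4455668674812034]}
side {'fx': 421.2785840853361, 'fy': 421.2785840853361, 'cx': 326.62021701872817, 'cy': 194.21159028537488, 'rvec': [2.339879034540045, -0.8041574573947307, 0.3052527402666418], 'tvec': [-0.4147370672048951, 0.3241628995522057, 0.8534496561201023]}
wrist {'fx': 357.648830703379, 'fy': 357.648830703379, 'cx': 317.7412195218674, 'cy': 203.4918574559457, 'rvec': [-2.366797175241967, -1.682933792241463, -0.2368441056452317], 'tvec': [-0.6250728673728281, -0.03554022491220712, 0.37811749656671984]}
{'time_s': 0.15, 'joint_positions': array([ 7.06793564e+01,  2.02543366e+01,  9.36190632e+01,  1.52639993e-03,
        6.61894004e+01, -1.37769937e-01]), 'qd': array([ 0.0182776 , -0.11885847, -0.08360215, -0.06889056, -0.0128956 ,
        0.05576115]), 'effort': array([ 1.61177559e-04, -6.05640435e+01, -3.42336166e+01, -3.41682608e-05,
        6.24759385e-03, -5.30541320e-05]), 'tcp_pos': array([0.20523704, 0.58994773, 0.23072531]), 'tool_rot': array([-1.79937203e+02, -1.54680522e-03,  1.60816508e+02]), 'wrist_force': array([ 0.17092223, -0.59203341, -0.52202173]), 'moment': array([-0.00699639,  0.01800145, -0.02991947]), 'finger_force': 0.0, 'gripper_width': 0.9991417346230594}
```

View pics/top0.png

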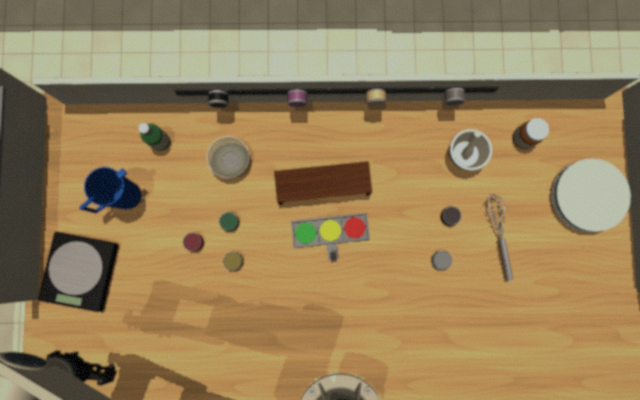

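View pics/side0.png

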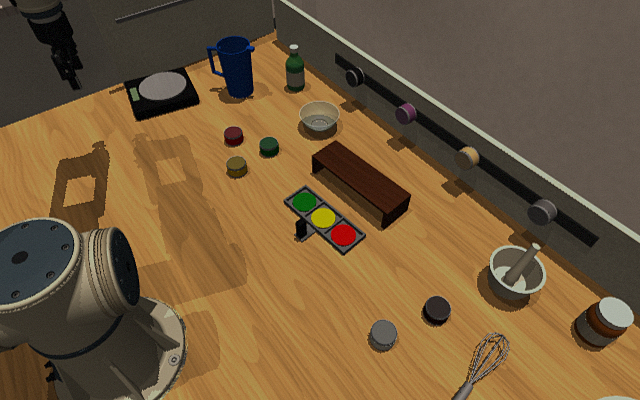

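Top view: tins red (193,242), green (229,222), yellow (232,261). Brown (451,216) and white (442,260) stand far to the right. The coasters are green (306,234), yellow (330,231), red (355,228), with the handle at (333,254) and the shelf at (323,183), turned slightly. Next I'll enlarge both views for exact pixels.

```bash
python3 - <<'E'
import cv2
for n,(a,b,c,d) in dict(top=(180,380,155,275),side=(215,415,120,260)).items():
    i=cv2.imread(f"pics/{n}0.png")[c:d,a:b]
    cv2.imwrite(f"pics/{n}0c.png",cv2.resize(i,None,fx=4,fy=4,interpolation=cv2.INTER_CUBIC))
E
```

```text
(no output)
```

View pics/top0c.png

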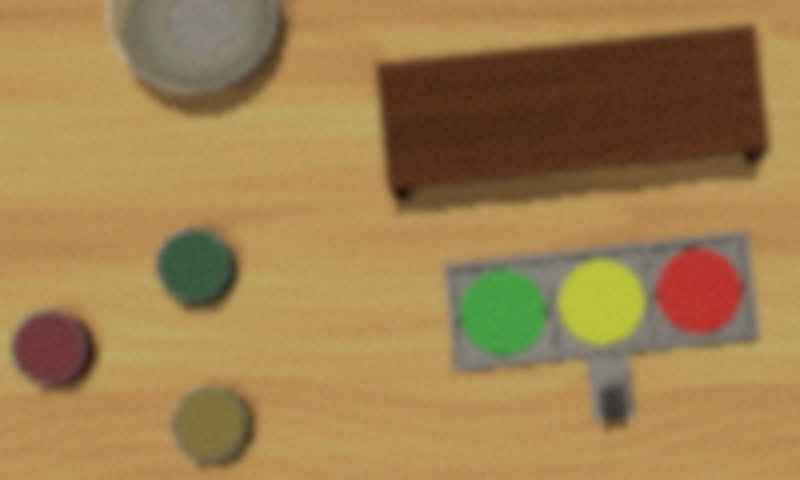

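View pics/side0c.png

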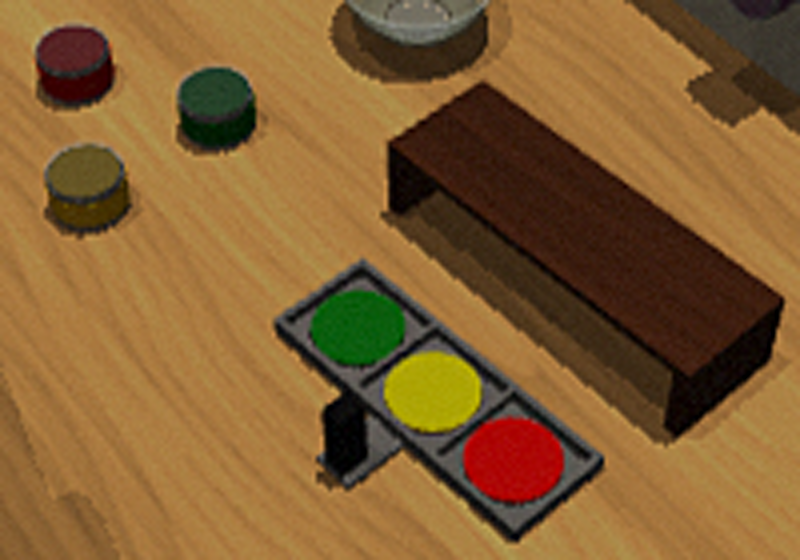

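The crops give pixels of the lids, coasters, tray and shelf corners in both views; triangulating them now.

```bash
cat >geo.py <<'E'
import numpy as np,cv2
from station import vision
def cal(n):
    c=vision.calibration(n);K=np.array([[c['fx'],0,c['cx']],[0,c['fy'],c['cy']],[0,0,1.]])
    R=cv2.Rodrigues(np.array(c['rvec'],float))[0];return K,R,np.array(c['tvec'],float).reshape(3,1)
def P(C): return C[0]@np.hstack(C[1:])
def tri(Ca,Cb,a,b):
    X=cv2.triangulatePoints(P(Ca),P(Cb),np.array(a,float).reshape(2,1),np.array(b,float).reshape(2,1));return (X[:3]/X[3]).ravel()
def onplane(C,p,z):
    K,R,t=C;d=R.T@np.linalg.inv(K)@np.array([p[0],p[1],1.]);o=(-R.T@t).ravel();return o+d*(z-o[2])/d[2]
def proj(C,X): 
    q=P(C)@np.append(X,1);return q[:2]/q[2]
E
python3 - <<'E'
from geo import *
np.set_printoptions(precision=4,suppress=True)
T,S=cal("top"),cal("side")
pts=dict(red=((52,348),(73,51),.036),green=((197,266),(217,95),.036),yellow=((211,425),(86,173),.036),
cG=((503,312),(358,328),.009),cY=((602,302),(433,392),.009),cR=((700,290),(514,460),.009),h=((613,405),(345,405),.06),
sBL=((378,65),(484,83),.065),sBR=((752,28),(783,300),.065),sFR=((768,152),(690,377),.065),sFL=((393,190),(388,146),.065),
tFL=((457,371),(278,323),.014),tBL=((447,267),(362,262),.014),tBR=((748,234),(603,462),.014),tFR=((757,340),(515,540),.014))
for k,(a,b,z) in pts.items():
    a=(180-.375+a[0]/4,155-.375+a[1]/4);b=(215-.375+b[0]/4,120-.375+b[1]/4)
    print(k,tri(T,S,a,b),onplane(T,a,z)[:2],onplane(S,b,z)[:2])
E
```

```text
red [0.5013 0.4135 0.0282] [0.5006 0.4117] [0.4982 0.405 ]
green [0.5591 0.3104 0.0281] [0.5579 0.3092] [0.5559 0.3026]
yellow [0.4453 0.2997 0.0285] [0.4448 0.2986] [0.4431 0.2924]
cG [0.5249 0.0923 0.0026] [0.5244 0.0921] [0.522 0.088]
cY [0.5313 0.0201 0.0039] [0.5309 0.0202] [0.5289 0.0172]
cR [ 0.5392 -0.0514  0.0034] [ 0.5388 -0.0511] [ 0.5365 -0.0542]
h [0.4564 0.0137 0.0592] [0.4548 0.0146] [0.4585 0.0119]
sBL [0.6976 0.1776 0.0597] [0.6962 0.1774] [0.6944 0.173 ]
sBR [ 0.7218 -0.0887  0.0592] [ 0.7199 -0.0875] [ 0.7188 -0.0922]
sFR [ 0.6324 -0.0979  0.0615] [ 0.631  -0.0969] [ 0.6317 -0.1004]
sFL [0.6074 0.1675 0.0611] [0.6071 0.1671] [0.6049 0.1645]
tFL [0.4829 0.1255 0.0068] [0.4819 0.1255] [0.4811 0.1198]
tBL [0.5578 0.1325 0.0089] [0.5572 0.1322] [0.5553 0.1288]
tBR [ 0.5799 -0.0872  0.0062] [ 0.5787 -0.0863] [ 0.5762 -0.0911]
tFR [ 0.5034 -0.0933 -0.001 ] [ 0.5017 -0.0912] [ 0.4984 -0.1007]
```

Sizes, spacing and heights agree within about 5 mm, with both views biased by a common offset of about -6 mm in z. Shelf and tray yaw are both about 5.4°. I'll refine with the wrist camera.

```bash
python3 - <<'E'
from geo import *
from station import bot,monitor
import pickle
np.set_printoptions(precision=4,suppress=True)
K,R,t=cal("wrist");s=monitor.read_state()
C=(-R.T@t).ravel();print("cam",C,"axis",R[2],"xaxis",R[0],"tcp",s['tcp_pos'])
yaw=np.radians(160.8);off=C-s['tcp_pos'];
tool=np.array([[np.cos(yaw),np.sin(yaw),0],[np.sin(yaw),-np.cos(yaw),0],[0,0,-1]]);o=tool@off;print("off in tool",o)
D={}
for n,aim,yw in(("a",(.47,.34),127),("b",(.55,.33),121),("c",(.52,.05),95),("d",(.55,-.01),92)):
    y=np.radians(yw);tl=np.array([[np.cos(y),np.sin(y),0],[np.sin(y),-np.cos(y),0],[0,0,-1]])
    p=np.array([*aim,0])-tl.T@[o[0],o[1],0];p[2]=.30
    print(n,p)
    try: bot.move_ptp(list(p),[180,0,yw])
    except bot.PlanningError as e: print(e);continue
    D[n]=cal("wrist");im=vision.capture("wrist");cv2.imwrite(f"pics/w{n}.png",im)
pickle.dump(D,open("w.pkl","wb"))
print(monitor.read_state()['time_s'])
E
python3 - <<'E'
import cv2,numpy as np
for a,b in("ab","cd"):
    cv2.imwrite(f"pics/{a}{b}.png",np.vstack([cv2.resize(cv2.imread(f"pics/w{k}.png")[:,:],(480,300),interpolation=cv2.INTER_AREA) for k in(a,b)]))
E
```

```text
cam [0.1389 0.6136 0.3733] axis [ 0.2609 -0.0906 -0.9611] xaxis [0.3284 0.9445 0.0001] tcp [0.2052 0.5899 0.2307]
off in tool [ 0.0704  0.0005 -0.1425]
a [0.512  0.2835 0.3   ]
b [0.5858 0.2694 0.3   ]
c [ 0.5256 -0.0202  0.3   ]
d [ 0.552  -0.0804  0.3   ]
3.8667
```

View pics/ab.png

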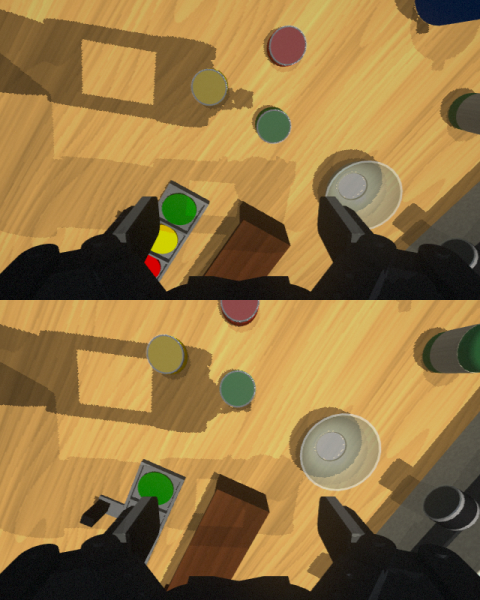

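View pics/cd.png

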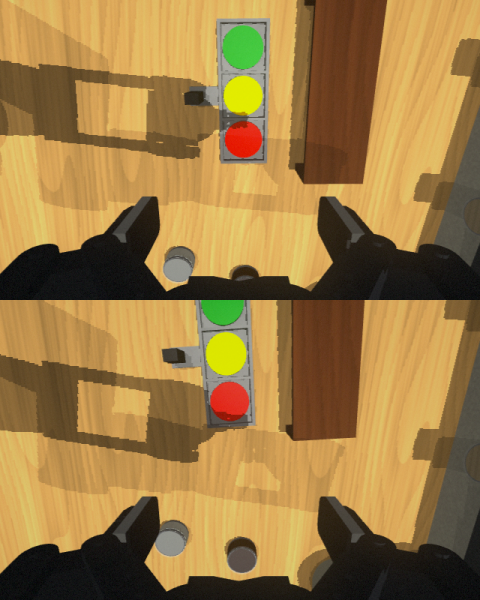

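Wrist views (full pixels). In a: red lid (383,62), yellow (279,116), green (364,168). In b: yellow (220,72), green (317,118). In c: coasters green (324,64), yellow (324,127), red (324,186). In d: yellow (301,72), red (306,135). I'll combine these with the top view.

```bash
python3 - <<'E'
from geo import *
import pickle
np.set_printoptions(precision=4,suppress=True)
D=pickle.load(open("w.pkl","rb"));f=4/3
for k,z,(n1,p1),(n2,p2) in(("yellow",.036,("a",(209.5,87)),("b",(165,54))),("green",.036,("a",(273,126)),("b",(237.5,88.5))),
 ("cY",.009,("c",(243,95)),("d",(226,54))),("cR",.009,("c",(243,139.5)),("d",(229.5,101)))):
    p1=np.array(p1)*f;p2=np.array(p2)*f
    print(k,tri(D[n1],D[n2],p1,p2),onplane(D[n1],p1,z)[:2],onplane(D[n2],p2,z)[:2])
print("red",onplane(D["a"],(382.9,61.6),.036));print("cG",onplane(D["c"],(324,64),.009))
# top x wrist triangulation
T=cal("top")
for k,(a,n,p) in dict(red=((52,348),"a",(382.9,61.6)),green=((197,266),"a",(364,168)),yellow=((211,425),"a",(279.5,116.2)),cG=((503,312),"c",(324,64)),cY=((602,302),"c",(324,127)),cR=((700,290),"c",(324,186))).items():
    print(k,tri(T,D[n],(180-.375+a[0]/4,155-.375+a[1]/4),p))
# shelf board front edge corners (view c,d) z=.065: near-left corner of board
for n,p in(("c",(315,0)),("c",(304,183)),("d",(293,140))): print(n,onplane(D[n],np.array(p)*f,.065),onplane(D[n],np.array(p)*f,.057))
E
```

```text
yellow [0.4449 0.3023 0.036 ] [0.445  0.3026] [0.4449 0.3021]
green [0.5581 0.3136 0.0277] [0.5563 0.3138] [0.558  0.3143]
cY [0.5299 0.0221 0.0022] [0.53   0.0227] [0.5301 0.0215]
cR [ 0.537  -0.0486  0.0117] [ 0.5367 -0.0494] [ 0.5372 -0.0487]
red [0.5002 0.4146 0.036 ]
cG [0.5235 0.092  0.009 ]
red [ 0.5033  0.4226 -0.0082]
green [0.5598 0.3125 0.0179]
yellow [0.4448 0.301  0.0218]
cG [0.5238 0.0918 0.0154]
cY [ 0.5312  0.0206 -0.0006]
cR [ 0.5386 -0.0513  0.0027]
c [0.6081 0.1511 0.065 ] [0.6099 0.1533 0.057 ]
c [ 0.6329 -0.0955  0.065 ] [ 0.6353 -0.0986  0.057 ]
d [ 0.6319 -0.0958  0.065 ] [ 0.6336 -0.0977  0.057 ]
```

Consistent within about 2 mm, and heights fit. Picking yellow first.

```bash
cat >act.py <<'E'
from station import bot,gripper_to,monitor,vision
import numpy as np
TIN=dict(yellow=(.4449,.3015),green=(.5577,.3130),red=(.5006,.4133))
CO=dict(yellow=(.5304,.0212),green=(.5240,.0918),red=(.5378,-.0502))
def pick(k):
    x,y=TIN[k];o=[180,0,np.degrees(np.arctan2(y,x))+90]
    gripper_to(1.0,40)
    bot.move_ptp([x,y,.12],o); print("touch",bot.movel([x,y,.008],None,.1,max_force=8))
    gripper_to(0,40); s=monitor.read_state();print(k,"grip",s['gripper_width'],s['finger_force'],s['tcp_pos'])
    bot.movel([x,y,.13],None,.15); s=monitor.read_state();print("lifted",s['gripper_width'],s['finger_force'])
def place(k):
    x,y=CO[k]; bot.move_ptp([x,y,.13],[180,0,95.5])
    bot.movel([x,y,.03],None,.15); print("touch",bot.movel([x,y,.0165],None,.03,max_force=5))
    s=monitor.read_state();print(s['tcp_pos'],s['wrist_force'],s['gripper_width'])
    gripper_to(1.0); bot.movel([x,y,.13],None,.15)
E
python3 - <<'E'
from act import *
import cv2
pick("yellow");cv2.imwrite("pics/s1.png",vision.capture("side"))
E
```

```text
touch False
yellow grip 0.6186799897950149 41.09599985182285 [0.4450909  0.3016493  0.00871057]
lifted 0.6178108387221524 41.97231654077768
```

View pics/s1.png

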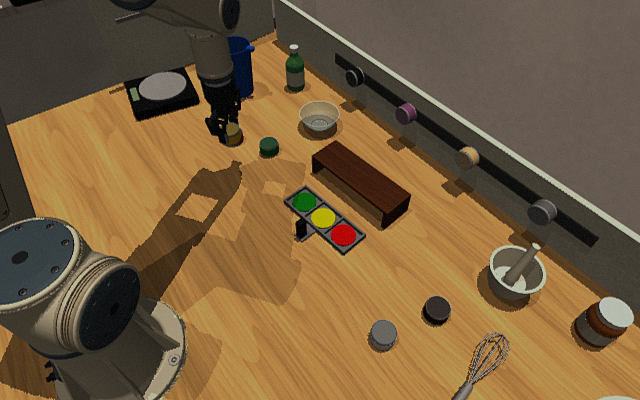

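The yellow tin is held level in the fingers at about (232,135); the others are undisturbed. Placing it, then checking the placing.

```bash
python3 - <<'E'
from act import *
from geo import cal
import cv2,pickle
place("yellow")
bot.move_ptp([.5256,-.0202,.30],[180,0,95])
pickle.dump(cal("wrist"),open("e.pkl","wb"));im=vision.capture("wrist");cv2.imwrite("pics/we.png",im)
cv2.imwrite("pics/wec.png",cv2.resize(im[10:240,220:420],None,fx=2.6,fy=2.6,interpolation=cv2.INTER_CUBIC))
print(monitor.read_state()['time_s'])
E
```

```text
touch True
[0.53065174 0.02117757 0.01774655] [-1.23376846 -0.04300136  5.78277136] 0.6189377569569705
12.8667
```

View pics/wec.png

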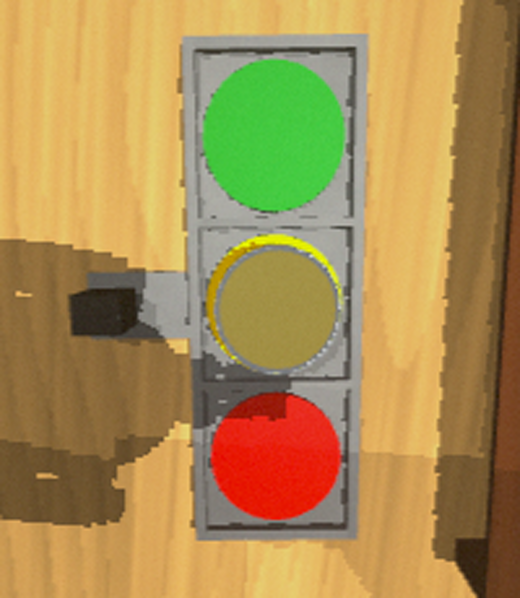

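The yellow tin's lid (276,310 in the crop) stands flat and nearly central on its coaster (275,303), and the tray hasn't moved. Next, green and red.

```bash
python3 - <<'E'
from act import *
from geo import cal
import cv2,pickle
for k in("green","red"):
    pick(k)
    if monitor.read_state()['gripper_width']<.55: raise SystemExit("no grip")
    place(k)
bot.move_ptp([.5256,-.0202,.30],[180,0,95])
pickle.dump(cal("wrist"),open("e.pkl","wb"));im=vision.capture("wrist");cv2.imwrite("pics/wf.png",im)
cv2.imwrite("pics/wfc.png",cv2.resize(im[10:260,220:470],None,fx=2.4,fy=2.4,interpolation=cv2.INTER_CUBIC))
print(monitor.read_state()['time_s'])
E
```

```text
touch False
green grip 0.6161454544254857 41.64837699383497 [0.55800154 0.31316943 0.00882248]
lifted 0.6198412387937485 42.011078260838985
touch True
[0.52427123 0.09182045 0.01777595] [ 0.56317081 -0.43683626  6.6107032 ] 0.6156165130984196
touch False
red grip 0.6205779116146778 41.72029137611389 [0.50088248 0.4135725  0.00886116]
lifted 0.6229608991482755 42.075738273561
touch True
[ 0.53804898 -0.05025169  0.01780141] [-0.48734229  0.47980283  6.93869029] 0.6223599304695769
29.7833
```

View pics/wfc.png

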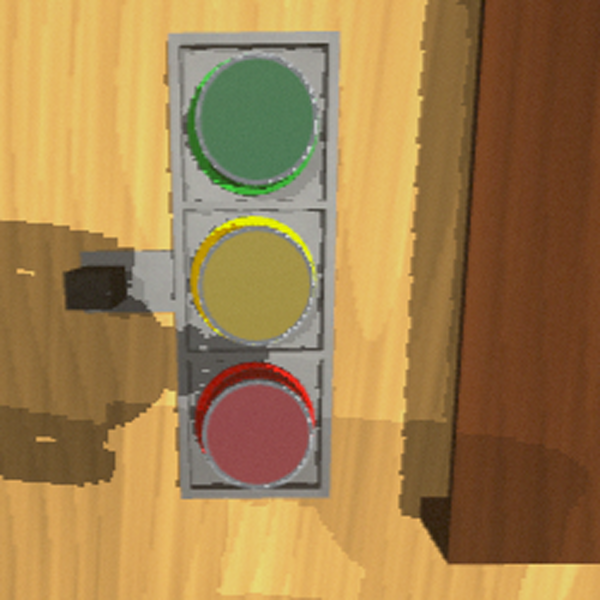

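All three tins stand on their coasters: lids at crop green (256,119), yellow (257,285), red (257,433). Next I'll compute the offsets and the tray-to-shelf alignment, before the push.

```bash
python3 - <<'E'
from geo import *
import pickle
np.set_printoptions(precision=4,suppress=True)
E=pickle.load(open("e.pkl","rb"));q=lambda x,y,z:onplane(E,(220-.3+x/2.4,10-.3+y/2.4),z)[:2]
for k,a,b in(("g",(256,119),(254,124)),("y",(257,285),(254,277)),("r",(257,433),(256,421))): print(k,q(*a,.045),q(*b,.009))
c=[q(*p,.014) for p in((168,33),(340,32),(331,497),(182,498))];o=np.mean(c,0)
d=(c[0]-c[3]+c[1]-c[2]);yt=np.degrees(np.arctan2(-d[0],d[1]));print("tray",c,o,"yaw",yt)
a,b=q(449,562,.065),q(484,0,.065);print("shelf front R",a,b,"yaw",np.degrees(np.arctan2(-(b-a)[0],(b-a)[1])))
for z in(.03,.06):print("handle",q(85,288,z))
y=np.radians(5.4);ux=np.array([np.cos(y),np.sin(y)]);uy=np.array([-ux[1],ux[0]])
sh=a+.045*ux+.135*uy;print("shelf origin",sh,"tray rel",(o-sh)@ux,(o-sh)@uy)
E
```

```text
g [0.5238 0.0922] [0.5235 0.0938]
y [0.5309 0.0224] [0.5301 0.0236]
r [ 0.5374 -0.0463] [ 0.5379 -0.0487]
tray [array([0.4811, 0.1281]), array([0.5586, 0.1353]), array([ 0.5806, -0.0847]), array([ 0.503 , -0.0922])] [0.5308 0.0216] yaw 5.706919486291861
shelf front R [ 0.6325 -0.0957] [0.6091 0.1415] yaw 5.633971415217571
handle [0.4508 0.0129]
handle [0.4558 0.0156]
shelf origin [0.6646 0.0429] tray rel -0.13516606457820968 -0.00857697109323325
```

Tins are within about 2.5 mm of their coasters. The tray is 135 mm short of home and about 7 mm to the -y side of the shelf's axis, with matching yaw. I'll grip the post across y, correct sideways before the entrance, then push to the stop under a force guard.

```bash
python3 - <<'E'
from act import *
import cv2
np.set_printoptions(precision=4,suppress=True)
y=np.radians(5.6);ux=np.array([np.cos(y),np.sin(y),0]);uy=np.array([-ux[1],ux[0],0])
h=np.array([.4567,.0140,.021])
bot.move_ptp([h[0],h[1],.13],[180,0,5.6])
print("touch",bot.movel(list(h),None,.08,max_force=8))
gripper_to(0,40);s=monitor.read_state();print(s['gripper_width'],s['finger_force'],s['wrist_force'],s['tcp_pos'])
if s['gripper_width']>.08:
    print(bot.movel(list(h+.042*ux+.007*uy),None,.04,max_force=20))
    s=monitor.read_state();print(s['wrist_force'],s['tcp_pos'],s['time_s'])
    cv2.imwrite("pics/s2.png",vision.capture("side")[120:320,180:460])
    cv2.imwrite("pics/s2c.png",cv2.resize(cv2.imread("pics/s2.png"),None,fx=2.8,fy=2.8,interpolation=cv2.INTER_CUBIC))
E
```

```text
touch False
0.17958826492865548 39.44160282611847 [-1.8038 -0.5991  4.6477] [0.4567 0.0139 0.0211]
True
[-1.3338 -1.7454  6.3577] [0.4567 0.0139 0.0211] 33.6833
```

View pics/s2c.png

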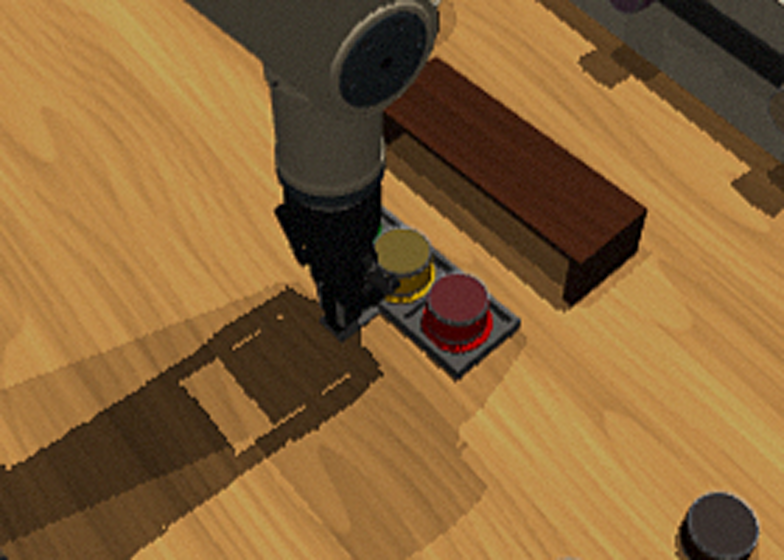

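The post is held (15 mm opening), but the force guard tripped before any motion. I'll let the grip settle and try a short unguarded 5 mm step while reading the force.

```bash
python3 - <<'E'
from act import *
np.set_printoptions(precision=4,suppress=True)
y=np.radians(5.6);ux=np.array([np.cos(y),np.sin(y),0]);uy=np.array([-ux[1],ux[0],0])
h=np.array([.4567,.0140,.021])
bot.dwell(.3)
def st():
    s=monitor.read_state();print(s['wrist_force'],s['moment'],s['tcp_pos'],s['gripper_width'])
st()
bot.movel(list(h+.005*ux+.0008*uy),None,.02);st()
bot.dwell(.2);st()
print(bot.movel(list(h+.010*ux+.0016*uy),None,.02,max_force=30));st()
E
```

```text
[-1.9115 -0.7699  5.4791] [-0.1096 -0.1678 -0.14  ] [0.4566 0.0139 0.0211] 0.18434745529040691
[-16.2978  -8.9603  24.172 ] [-1.4447  2.0734 -0.2191] [0.457  0.0143 0.021 ] 0.1826459940677702
[-17.133   -8.9161  23.9283] [-1.4358  2.0664 -0.2655] [0.4571 0.0143 0.021 ] 0.1840750016753268
False
[-20.4432  -6.8194  30.1901] [-1.2285  2.9022 -0.2861] [0.4603 0.0157 0.0209] 0.18400115420855592
```

The arm is compliant: lagging in x makes the fingers press down by about 24–30 N, which raises the friction. I'll go in small steps and trim the commanded height so the vertical force stays near a few newtons without lifting the tray.

```bash
cat >push.py <<'E'
from act import *
np.set_printoptions(precision=4,suppress=True)
y=np.radians(5.6);ux=np.array([np.cos(y),np.sin(y),0]);uy=np.array([-ux[1],ux[0],0])
h=np.array([.4567,.0140,.021])
def run(s0,s1,z,step=.003,lat=lambda s:.007*min(1,s/.042),fmax=45):
    s=s0;n=0
    while s<s1:
        s=min(s1,s+step)
        m=monitor.read_state();F=m['wrist_force'];p=m['tcp_pos'];z+=np.clip(.00012*(F[2]-4),-.0006,.0006);z=min(z,.026)
        d=p-h
        if n%3==0 or s==s1: print(f"s {s:.4f} act {d@ux:.4f} lat {d@uy:.4f} z {p[2]:.4f} zc {z:.4f} F",F)
        n+=1
        if p[2]>.0235 or np.linalg.norm(F)>fmax: print("stop");break
        t=h+s*ux+lat(s)*uy;t[2]=z
        bot.movel(list(t),None,.04)
    m=monitor.read_state();d=m['tcp_pos']-h;print("end",s,z,d@ux,d@uy,m['tcp_pos'][2],m['wrist_force'],m['moment'],m['time_s'])
    return s,z
E
python3 -c "
from push import *
run(.007,.022,.021,.0015)"
```

```text
s 0.0085 act 0.0038 lat 0.0013 z 0.0209 zc 0.0216 F [-20.4432  -6.8194  30.1901]
s 0.0130 act 0.0116 lat 0.0020 z 0.0213 zc 0.0210 F [-1.0326 -0.5568 -7.7595]
s 0.0175 act 0.0161 lat 0.0027 z 0.0211 zc 0.0206 F [-2.0317 -0.3765 -5.686 ]
s 0.0220 act 0.0194 lat 0.0033 z 0.0209 zc 0.0212 F [-7.7728 -2.5895 10.0083]
end 0.022 0.021236179812546673 0.022359626169613206 0.003678103319496738 0.021135433309582265 [-1.4693 -0.4523 -4.9256] [-0.0946  0.3904 -0.0377] 37.5583
```

That works: the tray slides with small forces. The z stiffness is high, so I'll continue up to just short of the stop with a gentler gain.

```bash
sed -i 's/.00012\*(F\[2\]-4),-.0006,.0006/.00003*(F[2]-1),-.0003,.0003/' push.py
python3 - <<'E'
from push import *
import cv2
run(.0225,.075,.0211,.0025)
im=vision.capture("side")[120:320,180:460]
cv2.imwrite("pics/s3.png",cv2.resize(im,None,fx=2.8,fy=2.8,interpolation=cv2.INTER_CUBIC))
E
```

```text
s 0.0250 act 0.0224 lat 0.0037 z 0.0211 zc 0.0209 F [-1.4693 -0.4523 -4.9256]
s 0.0325 act 0.0291 lat 0.0049 z 0.0209 zc 0.0210 F [-6.0185 -2.6983  4.4109]
s 0.0400 act 0.0373 lat 0.0062 z 0.0210 zc 0.0210 F [-5.0129 -1.7932  2.3952]
s 0.0475 act 0.0451 lat 0.0071 z 0.0210 zc 0.0209 F [-3.3099 -0.0532 -1.5932]
s 0.0550 act 0.0521 lat 0.0071 z 0.0210 zc 0.0210 F [-5.9441 -1.0104  2.6779]
s 0.0625 act 0.0602 lat 0.0070 z 0.0210 zc 0.0210 F [-3.0644  0.236  -1.2428]
s 0.0700 act 0.0673 lat 0.0070 z 0.0210 zc 0.0210 F [-5.2834 -0.3816  2.0546]
s 0.0750 act 0.0721 lat 0.0070 z 0.0210 zc 0.0210 F [-5.7786 -0.5544  2.8327]
end 0.075 0.020978252794026545 0.07517233942847266 0.007000365811198176 0.020971049238733466 [-2.4211 -0.4445  0.028 ] [-0.0324  0.7499  0.0557] 42.8083
```

View pics/s3.png

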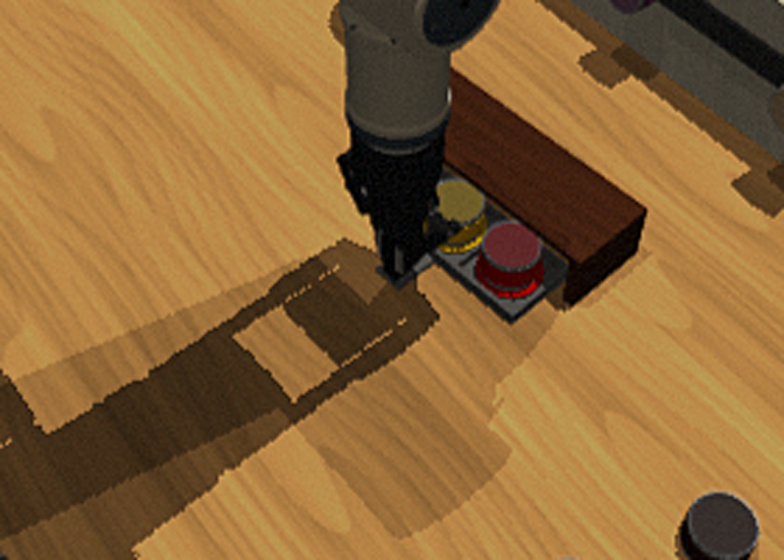

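The front edge has entered cleanly inside the right end wall (about 20 px gap at (567,265)), and the tins still stand on their coasters. Pushing on to the stop; contact should show as a force rise near s≈0.135.

```bash
python3 - <<'E'
from push import *
s,z=run(.075,.126,.02098,.0025,fmax=25)
s,z=run(s,.150,z,.001,fmax=16)
E
```

```text
s 0.0775 act 0.0752 lat 0.0070 z 0.0210 zc 0.0209 F [-3.2293 -0.1718 -0.4283]
s 0.0850 act 0.0821 lat 0.0070 z 0.0210 zc 0.0210 F [-6.443  -1.1229  2.8928]
s 0.0925 act 0.0901 lat 0.0070 z 0.0210 zc 0.0210 F [-4.8011 -0.4616 -0.6705]
s 0.1000 act 0.0974 lat 0.0070 z 0.0210 zc 0.0210 F [-5.5542 -1.1735  2.3941]
s 0.1075 act 0.1050 lat 0.0070 z 0.0210 zc 0.0210 F [-4.4523 -0.8567  0.6212]
s 0.1150 act 0.1125 lat 0.0070 z 0.0210 zc 0.0210 F [-4.4749 -0.2286  1.3189]
s 0.1225 act 0.1200 lat 0.0070 z 0.0210 zc 0.0210 F [-5.1338 -0.7526  1.4568]
s 0.1260 act 0.1252 lat 0.0070 z 0.0210 zc 0.0210 F [-3.2591 -0.4535  0.2169]
end 0.126 0.021012128117718472 0.12513955734092275 0.006993618873739144 0.020991833882084306 [-8.0731 -0.9517  4.0355] [-0.1297  1.1876 -0.0269] 48.1083
s 0.1270 act 0.1251 lat 0.0070 z 0.0210 zc 0.0211 F [-8.0731 -0.9517  4.0355]
s 0.1300 act 0.1289 lat 0.0070 z 0.0210 zc 0.0210 F [-4.6351 -1.333   0.9545]
s 0.1330 act 0.1319 lat 0.0070 z 0.0210 zc 0.0210 F [-5.351  -0.471   0.7485]
s 0.1360 act 0.1347 lat 0.0070 z 0.0210 zc 0.0210 F [-4.7687 -0.8273  1.1872]
s 0.1390 act 0.1351 lat 0.0074 z 0.0210 zc 0.0215 F [-14.2161   0.2755   8.8137]
stop
end 0.139 0.02153155809570339 0.13513255775872884 0.007437701999487605 0.020977612593188335 [-14.2161   0.2755   8.8137] [ 0.093   1.9391 -0.2812] 51.1083
```

The stop is felt at 135.1 mm, exactly as measured. I'll let go, retreat and check.

```bash
python3 - <<'E'
from push import *
import cv2
m=monitor.read_state();p=m['tcp_pos']
bot.movel([p[0],p[1],.021],None,.02)
gripper_to(.6); bot.movel([p[0],p[1],.15],None,.1)
bot.move_ptp([.36,.02,.30],[180,0,95.6])
a=vision.capture("side")[110:290,200:460];b=vision.capture("top")[155:275,250:460]
f=lambda i,w:cv2.resize(i,(w,int(i.shape[0]*w/i.shape[1])),interpolation=cv2.INTER_CUBIC)
a,b=f(a,430),f(b,520)
cv2.imwrite("pics/end.png",np.vstack([np.pad(a,((0,0),(0,90),(0,0))),b]))
E
```

```text
(no output)
```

View pics/end.png

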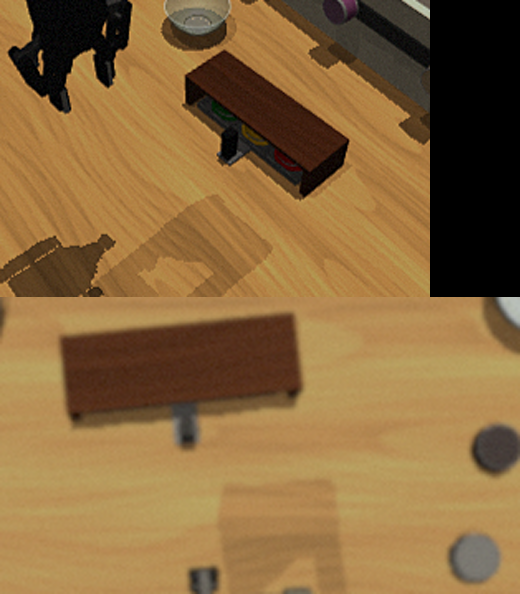

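The tray sits fully under the shelf with the tins standing in their bays. The handle is central at (187,437), outside the shelf, and brown and white are unmoved. Handing in.

```bash
python3 -c "
from station import bot
print(bot.finish_job())"
```

```text
the job is handed in; nothing more can be done
None
```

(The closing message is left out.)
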